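Put the open movement tray under the dust cover

ROBOT

A 6-joint arm with a two-finger parallel gripper is mounted at the origin on the work surface. World frame = base frame: x ahead of the robot, y to its left, z up, the work surface at z = 0. Lengths are in m, angles in rad, forces in N, time in s.
With the tool pointing down it reaches from about 0.25 to 0.725 m from the base axis. Payload 4 kg.
Tool frame: the origin (TCP) lies at the very end of the fingers, on their centre line; the grasp point (between the pads) lies 19 mm behind it; z points along the fingers, y is the line along which they close (so a half turn about z gives the same grasp; the last joint's range is limited). The gripper opens to 85 mm and grips with 20 to 120 N. Pads are 22 mm wide; open, the fingers measure 114 mm over their backs; the gripper's body (76 mm by 85 mm) begins 54 mm behind the grasp point. The pads swing forward as they close: fully open they stand 13 mm farther back than shut.
Start: joints at [1.138, 0.241, 0.005, 1.335, 0, 1.571], TCP at [0.21, 0.454, 0.231] pointing down, gripper open.
Joint ranges: [-2.72, 2.72], [-1.05, 1.87], [-1.09, 1.28], [-1.99, 2.15], [-1.42, 1.44], [-3.14, 3.14]. Speed limits (rad/s): [2.79, 2.79, 3.14, 3.14, 3.14, 3.14].

INTERFACE

Orientations are given as a unit quaternion [x, y, z, w].
In Python, from workcell import * gives the robot as it stands. The module is installed in compiled form; this text tells all that it offers.
- The arm moves only by the tool send_rows, never from a script. Its argument "steps" is text: rows parted by semicolons, each of 7 numbers parted by spaces: the opening, from -1 (shut) to 1 (fully open), then the shift along the world's x, y, z in m, then the turn, a rotation vector about the world's x, y, z in rad. A call has exactly 5 rows; each row shifts and turns the commanded pose from where the row before left it; what a row does not reach is not made up. A row lasts 1/12 s, in which the tool goes at most 41.7 mm and 7.16 degrees, less where a joint would pass 70% of its speed; a pose out of reach is approached as far as the arm can. A call is refused whole if a number of a shift passes 0.0417 or a number of a turn 0.125, either way. A call with a gripper value outside its range is refused whole. The fingers move at their own pace and stop on an object; the grip force is fixed at half the most. Time passes only in rows, so rows that do not move let the fingers close, or fill a call up. It gives the time, the measured TCP pose, the force, the opening and the grip force at its end, in the units of the state.
- get_obs(): the state, without advancing time (a new reading comes with each control period).
- camera(name): name is "scene" or "side" or "wrist"; returns a dict with "frame" (400x640x3 uint8, red, green, blue), "range_z" (400x640 float32, m along the optical axis (not along the pixel's ray), 0 where there is no reading), "camera_matrix" (3x3 intrinsics, pixels), "extrinsics" (4x4, takes a point from world to camera coordinates); the wrist camera has in their place "T_tool_cam" (4x4, takes a point from camera to tool coordinates, whose origin is the TCP and whose axes are the flange's). Camera axes: x right, y down, z forward; pixel columns grow to the right and rows downward; lengths in m; the calibration is good to about 2 mm. A picture is of the moment at which its call begins: read the wrist's pose just before it.
- job_done(): hands the job in; it is judged then, once.
The state is a dict: "clock": time; "joint_pos": joint angles; "joint_vel": joint speeds; "tau": joint torques, N m; "eef_pos": TCP position; "tool_rot": TCP orientation; "ft_force": force on the tool from outside, world axes, zero at the start; "ft_torque": the same for the moment, N m; "grip_width": finger opening in m; "grasp_force": force on a finger pad.
Only numpy, scipy, OpenCV 4.12 (cv2) and the standard library are available. Lean on these libraries where they do the work, as an engineer would, in place of code of your own. Each camera call takes 0.05 s, during which the arm holds its last target. There are 200 camera calls.

TASK

Lift the open tray with the watch movement by its carrying bar and set it down gently, level, in the one free bay of the dust rack; if the sliding dust cover is over that bay, slide the cover out of the way first. Then slide the dust cover back so that it is centred over the tray and covers all of it. Leave the closed cases and everything else on the bench where they are.

Things in the scene. Friction and masses are not known exactly. Their poses are not given: they have to be found in the camera images.
- tray: black plastic tray with brass watch parts in it, no lid: 100 (its x) x 64 (its y) mm, walls 26 high. A carrying bar crosses over its middle along its y: 12 mm thick, 64 long, 44 to 58 mm above the underside, free below but for thin straps at its ends. Contents up to 14 mm high. Loose, about 0.3 kg; origin: centre of its underside, z up. Works either way round
- rack: fixed wooden dust rack, 136 (its x) x 288 (its y) mm: three equal open-topped bays in a row along y, 90 mm apart, each 112 (x) x 78 (y) mm clear, floor 6 mm and wall tops 22 mm above the bench. An aluminium rail runs over each long side, at x = +-61 mm, 10 mm square, top 76 mm above the bench, 112 mm clear between. Origin: centre of its underside
- bay0 (a point): middle of the floor of the first bay, at the rack's -y end (6 mm above the bench)
- bay1 (a point): middle of the floor of the middle bay
- bay2 (a point): middle of the floor of the last bay, at the rack's +y end
- cover (a joint): where the sliding dust cover stands along the rack's +y, in m: 0 over bay0, 0.09 over bay1, 0.18 over bay2 (stops at 0 and 0.18). A clear plate 132 (rack x) x 88 (rack y) x 4 mm with aluminium edging, lying on the rails, underside 77 mm above the bench. About 2 N moves it and it stays where it is left
- cover_mid (a point): middle of the dust cover's underside, 77 mm above the bench
- cover_grip (a point): the cover's grip: an upright aluminium bar on the middle of the plate, 60 mm long (rack x), 12 mm thick (rack y), 32 mm high, its foot 81 and its top 113 mm above the bench; this point is on its axis, 105 mm above the bench
- case_a: a closed watch-parts case of the same black plastic and plan size as the tray: 100 (its x) x 64 (its y) x 32 mm high, a flat grey lid on top, and the same carrying bar (along its y, 12 mm thick, height 44 to 58 mm). Loose, 0.3 kg; origin at the centre of its underside. Stands in one bay of the rack
- case_b: a closed watch-parts case of the same black plastic and plan size as the tray: 100 (its x) x 64 (its y) x 32 mm high, a flat grey lid on top, and the same carrying bar (along its y, 12 mm thick, height 44 to 58 mm). Loose, 0.3 kg; origin at the centre of its underside. Stands in one bay of the rack
- case_c: a closed watch-parts case of the same black plastic and plan size as the tray: 100 (its x) x 64 (its y) x 32 mm high, a flat grey lid on top, and the same carrying bar (along its y, 12 mm thick, height 44 to 58 mm). Loose, 0.3 kg; origin at the centre of its underside. Stands on the bench, a bystander
- blower: a rubber dust blower standing upright beside the tray, a bulb 48 mm wide narrowing to a spout, 100 mm high; origin under its centre, loose
- oil: an amber oil bottle, 40 mm across, 115 mm high, standing upright beside case_c; origin under its centre, loose
- loupe: a black eye loupe standing on the bench, 44 mm across, 42 mm high; origin under its centre, loose
- driver: a screwdriver lying on the bench, 150 mm long along its x, about 25 mm thick; loose
- dome: a small glass dust dome with a knob, 68 mm across, 58 mm high; origin under its centre, loose
Things that resemble listed ones, but are neither listed nor needed, are in the scene too. What is shaped like the tray but blue or purple is not meant.

How it is judged:
At the end, for the whole second after the job is handed in: The tray stands level on the floor of the free bay (origin within 13 mm of the bay's middle, less than 3 mm off the floor, its length across the row within 0.2 rad), the middle of the dust cover is within 14 mm of the tray's middle seen from above, and both are at rest ((horizontal distance between tray and bay0 below 0.013 m or horizontal distance between tray and bay1 below 0.013 m or horizontal distance between tray and bay2 below 0.013 m) and z of tray in the frame of rack below 0.009 m and angle between tray's own z axis and vertical below 0.06 rad and angle between the x axis of tray and the x axis of rack, either way round below 0.2 rad and horizontal distance between cover_mid and tray below 0.014 m and linear speed of tray below 0.01 m/s and velocity of joint cover between -0.01 and 0.01 m/s); the robot touches nothing.
It fails at once if a closed case in the rack is moved more than 12 mm or tipped (distance of any of case_a, case_b from where it was at the start of the episode above 0.012 m or angle between any of case_a, case_b's own z axis and vertical above 0.3 rad).
It fails at once if the case, blower, bottle, loupe, screwdriver or dome on the bench is moved more than 25 mm or knocked over (distance of any of case_c, blower, oil, loupe, driver, dome from where it was at the start of the episode above 0.025 m or angle between any of case_c, blower, oil, loupe, dome's own z axis and vertical above 0.5 rad).
It fails at once if the open tray is tilted more than 0.35 rad (20 degrees) (angle between tray's own z axis and vertical above 0.35 rad).
It fails at once if the tray is dropped: out of the fingers it falls 10 mm or more (faster than 0.45 m/s) (contact force between the fingers and tray below 0.1 N and linear speed of tray above 0.45 m/s).
It also fails if it takes over 61 s, if anything falls off the work surface, if the arm or the gripper's body presses on something with over 40 N, if the wrist force passes 120 N, or if a joint passes its speed limit or range.

## Working session

There is one attempt and no reset: what is moved stays moved. The work goes in short steps, Python scripts to look and compute and a tool call to move; the robot and the scene stay as the last step left them, time stands still between calls to the robot, and variables do not carry over. Pictures are saved under pics/ and viewed, at most 10 in all, crops included, and the job is handed in when it is done.

Besides the shell and the picture viewer there is one more tool, called after "Emit:" as name(argument=value, ...), one argument or row to a line, values as JSON. send_rows: Moves the arm, as the interface text tells. Its arguments: {"type":"object","properties":{"steps":{"type":"string"}},"required":["steps"]}

```bash
mkdir -p pics
cat > h.py <<'E'
from workcell import *
import numpy as np, cv2
from scipy.spatial.transform import Rotation as R
def cam(n):
    o=get_obs(); c=camera(n)
    K=c["camera_matrix"]
    if n=="wrist":
        T=np.eye(4);T[:3,:3]=R.from_quat(o["tool_rot"]).as_matrix();T[:3,3]=o["eef_pos"]
        W=T@c["T_tool_cam"]
    else: W=np.linalg.inv(c["extrinsics"])
    return c["frame"],c["range_z"],K,W
def cloud(rz,K,W):
    v,u=np.mgrid[:rz.shape[0],:rz.shape[1]]
    p=np.stack([(u-K[0,2])/K[0,0]*rz,(v-K[1,2])/K[1,1]*rz,rz],-1)
    P=p@W[:3,:3].T+W[:3,3]; P[rz<=0]=np.nan
    return P
def save(n,f): cv2.imwrite("pics/"+n+".png",f[...,::-1])
E
python3 - <<'E'
from h import *
o=get_obs();print(o["clock"],o["eef_pos"],o["tool_rot"],o["grip_width"])
for n in("scene","side","wrist"):
    f,r,K,W=cam(n);save(n,f);np.savez(n+".npz",f=f,r=r,K=K,W=W);print(n,W[:3,3].round(3),W[:3,2].round(2),K[0,0])
a=[cv2.imread(f"pics/{n}.png") for n in("scene","side")]
E
```

```text
0.0 [0.20942882 0.45332616 0.23041231] [ 2.14708361e-01  9.76677639e-01 -1.02625871e-03 -2.35898518e-04] 0.08539560954736695
scene [ 0.823 -0.567  1.109] [-0.28  0.44 -0.85] 390.604250381726
side [-0.207 -1.032  1.039] [ 0.45  0.63 -0.63] 485.7185789451825
wrist [0.145 0.482 0.373] [ 0.25 -0.12 -0.96] 288.3942975300018
```

View pics/scene.png

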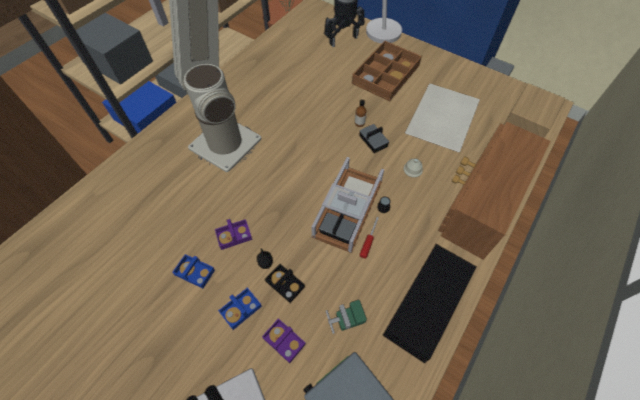

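View pics/side.png

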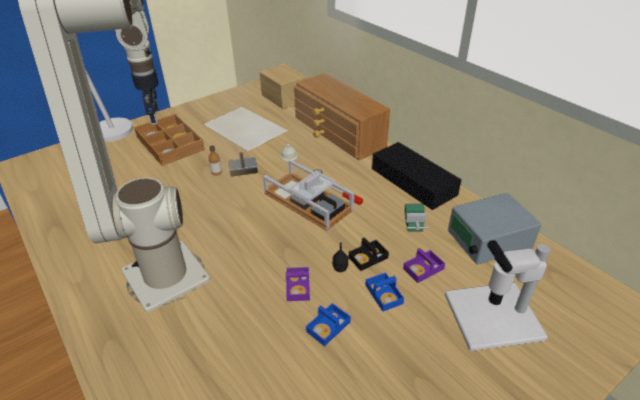

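The tray candidates in scene are black with brass (286,282), blue (194,270) and (240,308), and purple (234,234) and (284,340). Only the black one at (286,282), beside the blower at (265,259), fits. The rack is at (348,205). I'll confirm with an enlarged crop and measure.

Run:
```python
from h import *
d={n:np.load(n+".npz") for n in("scene","side")}
def crop(n,x,y,w,h): return cv2.resize(d[n]["f"][y:y+h,x:x+w],(400,300),interpolation=cv2.INTER_CUBIC)
m=np.vstack([np.hstack([crop("scene",300,152,104,78+0),crop("scene",300,182,88,66)]),np.hstack([crop("side",255,155,110,82),crop("scene",240,240,80,60)])])
save("crops",m)
for n in d:
    P=cloud(d[n]["r"],d[n]["K"],d[n]["W"]);f=d[n]["f"];hsv=cv2.cvtColor(f,cv2.COLOR_RGB2HSV)
    print(n,"bench z",np.nanmedian(P[250:300,120:160,2]) )
    # elevated cluster around tray / rack
    for nm,(u,v,rad) in {"tray":((286,282,32) if n=="scene" else (368,253,30)),"rack":((348,205,60) if n=="scene" else (308,195,60))}.items():
        S=P[v-rad:v+rad,u-rad:u+rad].reshape(-1,3);hh=f[v-rad:v+rad,u-rad:u+rad].reshape(-1,3)
        if nm=="tray":
            k=(hh.max(1)<70)
        else: k=(S[:,2]>.06)
        S=S[k&np.isfinite(S[:,0])]
        print(n,nm,len(S),np.percentile(S,[2,50,98],axis=0).round(3).tolist())
        if nm=="tray": b=S[S[:,2]>.048]; print(" bar",len(b),b.mean(0).round(4) if len(b) else "",cv2.minAreaRect((b[:,:2]*1000).astype(np.float32)) if len(b)>3 else "", "all",cv2.minAreaRect((S[:,:2]*1000).astype(np.float32)))
        else:
            for lo,hi in((.065,.079),(.079,.09),(.1,.12)):
                b=S[(S[:,2]>lo)&(S[:,2]<hi)]; print(lo,len(b),b.mean(0).round(4),cv2.minAreaRect((b[:,:2]*1000).astype(np.float32)))
```

```text
scene bench z -0.00035106579189725373
scene tray 809 [[0.412, -0.335, 0.0], [0.504, -0.295, 0.024], [0.557, -0.267, 0.069]]
 bar 213 [ 0.4621 -0.2931  0.059 ] ((457.42193603515625, -297.6105651855469), (62.514644622802734, 111.40253448486328), 84.57355499267578) all ((480.04742431640625, -292.8587951660156), (76.39533233642578, 155.3337860107422), 83.50041198730469)
scene rack 1557 [[0.441, -0.112, 0.064], [0.531, -0.007, 0.082], [0.604, 0.144, 0.114]]
0.065 417 [0.5265 0.003  0.0749] ((520.685791015625, 20.808212280273438), (132.2581787109375, 289.73284912109375), 10.763267517089844)
0.079 950 [ 0.5256 -0.0009  0.0829] ((520.5439453125, 19.99078369140625), (132.47354125976562, 284.2983093261719), 10.945108413696289)
0.1 109 [ 0.5256 -0.0032  0.1105] ((524.72607421875, -1.7212324142456055), (60.138031005859375, 13.197230339050293), 12.072888374328613)
side bench z 0.013732266641821811
side tray 768 [[0.4, -0.34, 0.002], [0.497, -0.302, 0.021], [0.554, -0.27, 0.067]]
 bar 163 [ 0.4618 -0.3013  0.0584] ((455.1879577636719, -308.9274597167969), (111.7939224243164, 59.972957611083984), 1.5221099853515625) all ((475.81005859375, -300.81689453125), (69.72920989990234, 158.36766052246094), 83.23097229003906)
side rack 1629 [[0.414, -0.285, 0.061], [0.531, -0.005, 0.08], [0.84, 0.17, 0.112]]
0.065 609 [0.5488 0.0094 0.0733] ((538.413818359375, 31.56634521484375), (624.78271484375, 318.92327880859375), 41.78365707397461)
0.079 675 [0.5453 0.0017 0.083 ] ((536.4013061523438, 22.58056640625), (595.8538208007812, 303.74847412109375), 41.44886016845703)
0.1 126 [0.6103 0.0254 0.1085] ((576.76171875, -34.57380676269531), (577.9278564453125, 158.09222412109375), 41.55743408203125)
```

View pics/crops.png

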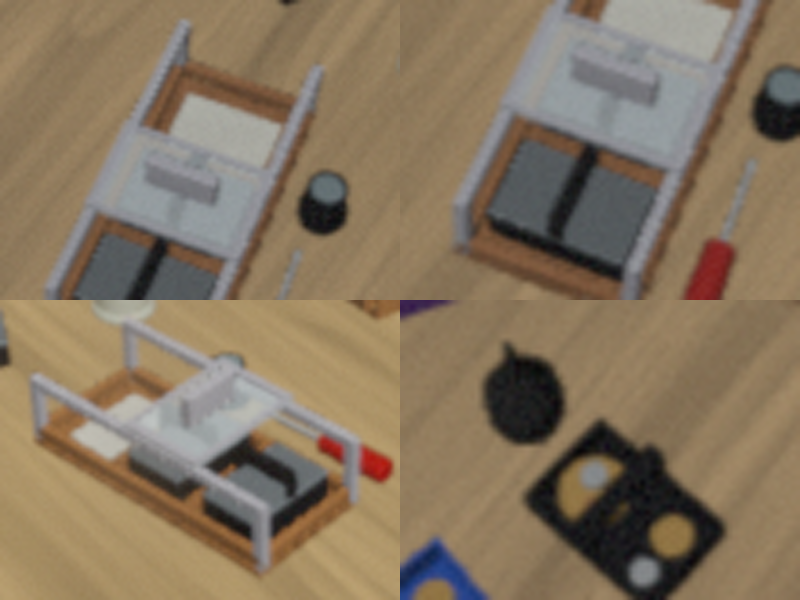

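View pics/wrist.png

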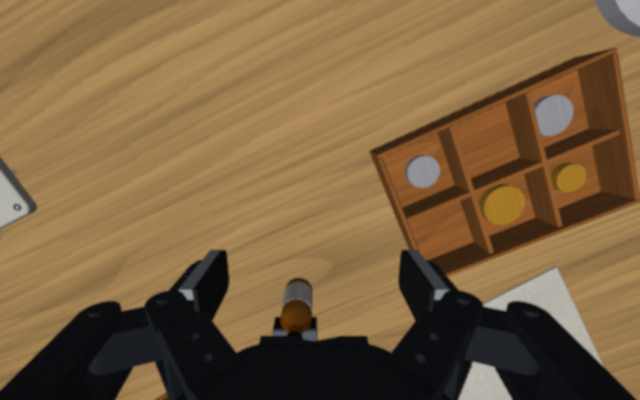

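The crop confirms the black open tray with brass discs (bar near crop pixel 620,490), with the blower beside it. The rack's near and middle bays hold grey-lidded cases. The far bay, with a pale liner, is free. The cover stands over the middle bay.

Run:
```python
from h import *
for n,(u,v) in {"scene":(286,282),"side":(368,253)}.items():
    d=np.load(n+".npz");P=cloud(d["r"],d["K"],d["W"]);f=d["f"]
    m=((f.max(2)<75)).astype(np.uint8); k=cv2.morphologyEx(m,cv2.MORPH_OPEN,np.ones((2,2)))
    _,L,S,C=cv2.connectedComponentsWithStats(k,connectivity=4)
    for i in range(1,len(S)):
        if 60<S[i,4]<3000:
            q=P[L==i];q=q[np.isfinite(q[:,0])]
            if len(q) and abs(np.median(q[:,0])-.5)<.3: print(n,C[i].round(),S[i,4],np.median(q,0).round(3),"zmax",q[:,2].max().round(3),[np.round(x,1) for x in cv2.minAreaRect((q[:,:2]*1000).astype(np.float32))])
            if abs(C[i]-[u,v]).max()<12:
                b=q[(q[:,2]>.045)]; print("  BAR",len(b),b.mean(0).round(4),np.percentile(b[:,2],95).round(4),[np.round(x,1) for x in cv2.minAreaRect((b[:,:2]*1000).astype(np.float32))])
P=cloud(*[np.load("scene.npz")[k] for k in "rKW"])
# rack-frame floor heights along rows
c=np.array([.5207,.0205]);a=np.deg2rad(10.85);ex=np.array([np.cos(a),np.sin(a)]);ey=np.array([-ex[1],ex[0]])
q=P.reshape(-1,3);q=q[np.isfinite(q[:,0])];X=(q[:,:2]-c)@ex;Y=(q[:,:2]-c)@ey
for y0 in(-.09,0,.09):
    k=(abs(X)<.03)&(abs(Y-y0)<.02);print(y0,c+y0*ey,np.percentile(q[k,2],[5,50,95]).round(3))
k=(abs(X)<.07)&(abs(Y)<.15)&(q[:,2]>.079)&(q[:,2]<.09)&(abs(X)<.05);print("cover Y",np.percentile(Y[k],[1,50,99]).round(3))
```

```text
scene [345.  19.] 986 [0.218 0.434 0.332] zmax 0.409 [array([ -9.2, 864.2]), array([ 142.3, 1041.2]), np.float64(27.1)]
scene [502.  30.] 698 [ 0.55   1.57  -0.218] zmax 0.061 [array([ 552. , 1609.4]), array([ 15.6, 475.6]), np.float64(1.1)]
scene [405.  80.] 147 [0.39  0.667 0.008] zmax 0.029 [array([391.2, 680.6]), array([  9.3, 269.6]), np.float64(1.0)]
scene [374. 141.] 238 [0.449 0.299 0.022] zmax 0.063 [array([457.9, 324.5]), array([99.6, 88.6]), np.float64(60.3)]
scene [384. 208.] 98 [0.624 0.076 0.019] zmax 0.047 [array([625.9,  85.9]), array([44.4, 24.8]), np.float64(51.1)]
scene [337. 231.] 232 [ 0.543 -0.094  0.031] zmax 0.077 [array([561.5, -79.9]), array([ 95. , 100.8]), np.float64(69.8)]
scene [265. 260.] 222 [ 0.429 -0.287  0.046] zmax 0.09 [array([ 424.2, -282.4]), array([43.8, 34.8]), np.float64(55.0)]
scene [286. 284.] 618 [ 0.512 -0.303  0.008] zmax 0.065 [array([ 509.4, -296.2]), array([ 76.4, 103. ]), np.float64(83.5)]
  BAR 82 [ 0.5094 -0.3012  0.056 ] 0.0608 [array([ 506.3, -302.4]), array([62.1, 13.3]), np.float64(84.9)]
scene [213. 394.] 163 [ 0.598 -0.619  0
[... 258 characters left out ...]
ay([ 747.4, -445.8]), array([144.3,  21.5]), np.float64(70.2)]
side [361. 257.] 863 [ 0.492 -0.302  0.019] zmax 0.07 [array([ 474.7, -301.7]), array([ 72. , 168.5]), np.float64(83.1)]
  BAR 193 [ 0.4539 -0.3016  0.0553] 0.0641 [array([ 453. , -308.6]), array([ 58.2, 116.3]), np.float64(90.0)]
side [500. 256.] 332 [ 0.58  -0.657  0.245] zmax 0.26 [array([ 665.6, -590. ]), array([261.,  59.]), np.float64(37.3)]
side [496. 299.] 117 [ 0.598 -0.662  0.087] zmax 0.11 [array([ 632.7, -658.9]), array([82.2, 22.5]), np.float64(3.7)]
-0.09 [ 0.53764146 -0.0678911 ] [0.037 0.04  0.066]
0 [0.5207 0.0205] [0.079 0.083 0.114]
0.09 [0.50375854 0.1088911 ] [0.004 0.008 0.012]
cover Y [-0.066 -0.03   0.022]
```

Emit:
send_rows(
  steps="0 0.015 -0.038 0 0 0 -0.061;0 0.015 -0.038 0 0 0 -0.061;0 0.015 -0.038 0 0 0 -0.061;0 0.015 -0.038 0 0 0 -0.061;0 0.015 -0.038 0 0 0 -0.061",
)

```text
clock: 0.57
eef_pos: [0.2846, 0.2621, 0.231]
tool_rot: [0.361, 0.932, -0.0, -0.0]
ft_force: [0.6, 0.5, 0.0]
grip_width: 0.0426
grasp_force: 0.0
```

Emit:
send_rows(
  steps="0 0.015 -0.038 0 0 0 -0.061;0 0.015 -0.038 0 0 0 -0.061;0 0.015 -0.038 0 0 0 -0.061;0 0.015 -0.038 0 0 0 -0.061;0 0.015 -0.038 0 0 0 -0.061",
)

```text
clock: 0.98
eef_pos: [0.3597, 0.072, 0.2314]
tool_rot: [0.499, 0.866, 0.0, 0.0]
ft_force: [1.7, 1.2, -0.1]
grip_width: 0.0429
grasp_force: 0.0
```

Emit:
send_rows(
  steps="0 0.015 -0.038 0 0 0 -0.061;0 0.015 -0.038 0 0 0 -0.061;0 0.015 -0.038 0 0 0 -0.061;0 0.015 -0.038 0 0 0 -0.061;0 0.015 -0.038 0 0 0 -0.061",
)

```text
clock: 1.4
eef_pos: [0.4347, -0.1183, 0.2312]
tool_rot: [0.625, 0.78, 0.0, -0.0]
ft_force: [2.0, 0.6, 1.1]
grip_width: 0.0429
grasp_force: 0.0
```

Emit:
send_rows(
  steps="0 0.015 -0.038 0 0 0 -0.061;0 0.015 -0.038 0 0 0 -0.061;0 0.015 -0.038 0 0 0 -0.061;0 0.015 -0.038 0 0 0 -0.061;0 0 0 0 0 0 0",
)

```text
clock: 1.82
eef_pos: [0.4963, -0.2744, 0.2288]
tool_rot: [0.717, 0.697, -0.001, 0.001]
ft_force: [0.5, 1.0, 1.0]
grip_width: 0.0425
grasp_force: 0.0
```

```bash
cat > w.py <<'E'
from h import *
def bar(lo,hi,c,rad,save_as):
    o=get_obs();print("tcp",np.round(o["eef_pos"],4),"yaw y",np.rad2deg(np.arctan2(*R.from_quat(o["tool_rot"]).as_matrix()[[1,0],1])).round(2))
    f,r,K,W=cam("wrist");save(save_as,f);P=cloud(r,K,W)
    k=(P[...,2]>lo)&(P[...,2]<hi)&(np.hypot(P[...,0]-c[0],P[...,1]-c[1])<rad)
    q=P[k];print(len(q),q.mean(0).round(4),"z",np.percentile(q[:,2],[5,50,95]).round(4),[np.round(x,1) for x in cv2.minAreaRect((q[:,:2]*1000).astype(np.float32))])
    return f,P,K,W
E
python3 - <<'E'
from w import *
f,P,K,W=bar(.045,.07,(.507,-.302),.045,"w1")
m=((f.max(2)<90)&(np.abs(P[...,2]-.013)<.02)&(np.hypot(P[...,0]-.507,P[...,1]+.302)<.065));q=P[m]
print("tray",[np.round(x,1) for x in cv2.minAreaRect((q[:,:2]*1000).astype(np.float32))])
E
```

```text
tcp [ 0.4963 -0.2744  0.2288] yaw y -1.65
593 [ 0.506  -0.3019  0.0577] z [0.0538 0.0581 0.0595] [array([ 506., -304.]), array([63.5, 12. ]), np.float64(83.8)]
tray [array([ 505.5, -304.2]), array([64.3, 98.4]), np.float64(83.8)]
```

View pics/w1.png

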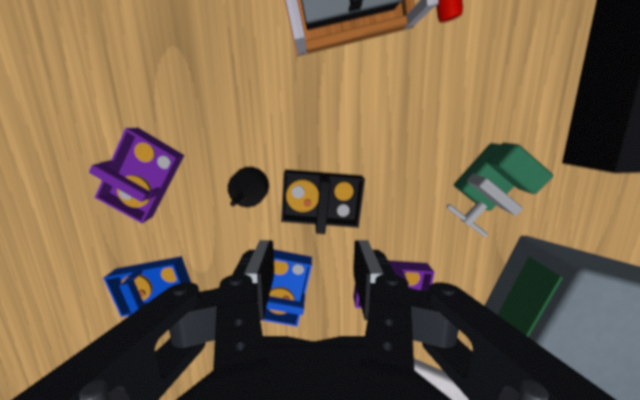

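The wrist view shows the black tray at (322,198), its bar at x≈322 and the blower at (248,187). The three views agree on a centre of (0.506,-0.304), bar top at 58 mm.

Emit:
send_rows(
  steps="0 0.005 -0.015 0 0 0 -0.04;0 0.005 -0.015 -0.02 0 0 -0.04;0 0 0 -0.04 0 0 0;0 0 0 -0.03 0 0 0;0 0 0 0 0 0 0",
)

```text
clock: 2.28
eef_pos: [0.4999, -0.2946, 0.1343]
tool_rot: [0.742, 0.671, -0.002, -0.007]
ft_force: [-2.3, 1.0, 0.1]
grip_width: 0.043
grasp_force: 0.0
```

Emit:
send_rows(
  steps="0 0 0 0 0 0 0;0 0 0 0 0 0 0;0 0 0 0 0 0 0;0 0 0 0 0 0 0;0 0 0 0 0 0 0",
)

```text
clock: 2.7
eef_pos: [0.5058, -0.2985, 0.1434]
tool_rot: [0.742, 0.671, 0.001, 0.002]
ft_force: [0.3, 0.1, 0.4]
grip_width: 0.0427
grasp_force: 0.0
```

Emit:
send_rows(
  steps="0 0 -0.003 -0.02 0 0 -0.008;0 0 -0.0025 -0.025 0 0 0;0 0 0 -0.025 0 0 0;0 0 0 -0.02 0 0 0;0 0 0 -0.01 0 0 0",
)

```text
clock: 3.12
eef_pos: [0.5035, -0.3029, 0.0394]
tool_rot: [0.745, 0.668, -0.0, -0.001]
ft_force: [-0.6, 0.8, 0.6]
grip_width: 0.0427
grasp_force: 0.0
```

Emit:
send_rows(
  steps="0 0 0 -0.01 0 0 0;0 0 0 0 0 0 0;0 0 0 0 0 0 0;0 0 0 0 0 0 0;0 0 0 0 0 0 0",
)

```text
clock: 3.53
eef_pos: [0.5058, -0.3042, 0.0329]
tool_rot: [0.745, 0.668, 0.0, 0.001]
ft_force: [0.2, 0.0, 0.2]
grip_width: 0.0427
grasp_force: 0.0
```

Emit:
send_rows(
  steps="-1 0 0 0 0 0 0;-1 0 0 0 0 0 0;-1 0 0 0 0 0 0;-1 0 0 0 0 0 0;-1 0 0 0 0 0 0",
)

```text
clock: 3.95
eef_pos: [0.5053, -0.304, 0.0322]
tool_rot: [0.745, 0.668, 0.0, 0.001]
ft_force: [-0.8, 0.8, 5.5]
grip_width: 0.0112
grasp_force: 59.4
```

Emit:
send_rows(
  steps="-1 0 0 0 0 0 0;-1 0 0 0.002 0 0 0;-1 0 0 0.004 0 0 0;-1 0 0 0.006 0 0 0;-1 0 0 0.008 0 0 0",
)

```text
clock: 4.37
eef_pos: [0.5035, -0.3029, 0.0503]
tool_rot: [0.745, 0.668, -0.001, -0.002]
ft_force: [0.2, 0.1, -2.8]
grip_width: 0.0104
grasp_force: 58.5
```

Emit:
send_rows(
  steps="-1 0 0 0.015 0 0 0;-1 0 0 0.025 0 0 0;-1 0 0 0.035 0 0 0;-1 0 0 0.03 0 0 0;-1 0 0 0.02 0 0 0",
)

```text
clock: 4.78
eef_pos: [0.5056, -0.3042, 0.1803]
tool_rot: [0.745, 0.668, 0.001, 0.002]
ft_force: [0.6, -0.1, -3.4]
grip_width: 0.0106
grasp_force: 58.8
```

Emit:
send_rows(
  steps="-1 0 0.01 0.005 0 0 0.01;-1 0 0.02 0 0 0 0.02;-1 0 0.025 0 0 0 0.02;-1 0 0.025 0 0 0 0.02;-1 0 0.025 0 0 0 0.02",
)

```text
clock: 5.2
eef_pos: [0.5034, -0.1966, 0.1799]
tool_rot: [0.713, 0.701, -0.0, -0.001]
ft_force: [0.4, -0.0, -4.1]
grip_width: 0.0112
grasp_force: 58.7
```

Emit:
send_rows(
  steps="-1 0 0.025 0 0 0 0.02;-1 0 0.025 0 0 0 0.02;-1 0 0.025 0 0 0 0.02;-1 0 0.025 0 0 0 0.02;-1 0 0.025 0 0 0 0.02",
)

```text
clock: 5.62
eef_pos: [0.5032, -0.0716, 0.1801]
tool_rot: [0.677, 0.736, -0.001, -0.001]
ft_force: [0.7, -0.4, -4.0]
grip_width: 0.0111
grasp_force: 58.7
```

Emit:
send_rows(
  steps="-1 0 0.025 0 0 0 0.02;-1 0 0.025 0 0 0 0.02;-1 0 0.025 0 0 0 0.02;-1 0 0.025 0 0 0 0.02;-1 0 0.025 0 0 0 0.015",
)

```text
clock: 6.03
eef_pos: [0.503, 0.0531, 0.1801]
tool_rot: [0.642, 0.767, -0.001, -0.001]
ft_force: [0.6, 0.2, -4.0]
grip_width: 0.0109
grasp_force: 58.7
```

Emit:
send_rows(
  steps="-1 0 0.025 0 0 0 0;-1 0 0.02 0 0 0 0;-1 0 0.01 0 0 0 0;-1 0 0 0 0 0 0;-1 0 0 0 0 0 0",
)

```text
clock: 6.45
eef_pos: [0.5038, 0.1065, 0.1806]
tool_rot: [0.642, 0.767, -0.001, -0.0]
ft_force: [-0.5, -0.7, -5.1]
grip_width: 0.0112
grasp_force: 58.7
```

Emit:
send_rows(
  steps="-1 0 0 0 0 0 0;-1 0 0 0 0 0 0;-1 0 0 0 0 0 0;-1 0 0 0 0 0 0;-1 0 0 0 0 0 0",
)

```text
clock: 6.87
eef_pos: [0.5048, 0.1057, 0.1814]
tool_rot: [0.643, 0.766, 0.0, 0.0]
ft_force: [-0.0, -0.4, -4.4]
grip_width: 0.011
grasp_force: 58.7
```

Run:
```python
from w import *
o=get_obs();print(o["eef_pos"])
c0=np.array([.5207,.0205]);a=np.deg2rad(10.85);ex=np.array([np.cos(a),np.sin(a)]);ey=np.array([-ex[1],ex[0]])
for n in("wrist","scene","side"):
    f,r,K,W=cam(n);P=cloud(r,K,W);q=P.reshape(-1,3);q=q[np.isfinite(q[:,0])]
    X=(q[:,:2]-c0)@ex;Y=(q[:,:2]-c0)@ey
    if n=="wrist":
        save("w2",f)
        d=np.load("scene.npz")
    else: save(n+"2",f)
    for s in(-1,1):
        k=(abs(X-s*.061)<.012)&(abs(Y)<.16)&(abs(q[:,2]-.076)<.006)&((Y>.03)|(Y<-.08))
        if k.sum()>20:
            p=np.polyfit(Y[k],X[k],1);print(n,"rail",s,k.sum(),"X mid pct",np.percentile(X[k],[2,50,98]).round(4),"fit",p.round(4),"Y",np.percentile(Y[k],[1,99]).round(4),"z",np.median(q[k,2]).round(4))
    # tray: black bits / bar/ rim
    h=q[:,2];k=(abs(X)<.07)&(Y>.02)&(Y<.16)&(h>.145)&(h<.2125)
    print(n,"tray-ish",k.sum(),np.percentile(h[k],[1,99]).round(4) if k.sum() else "")
```

```text
[0.50480347 0.10574678 0.18136402]
wrist rail -1 598 X mid pct [-0.0671 -0.0615 -0.0572] fit [-0.0081 -0.0606] Y [0.1031 0.1418] z 0.0761
wrist rail 1 624 X mid pct [0.0545 0.0588 0.0643] fit [-0.0006  0.059 ] Y [0.1015 0.1424] z 0.0763
wrist tray-ish 17862 [0.1515 0.2098]
scene rail -1 136 X mid pct [-0.0659 -0.0606 -0.0559] fit [ 0.0001 -0.0605] Y [-0.1436  0.1084] z 0.0767
scene rail 1 167 X mid pct [0.0559 0.0609 0.0657] fit [-0.0008  0.0609] Y [-0.144   0.1431] z 0.077
scene tray-ish 702 [0.1503 0.2103]
side rail -1 164 X mid pct [-0.0712 -0.0651 -0.0578] fit [-0.0023 -0.0646] Y [-0.1455  0.1393] z 0.0756
side rail 1 142 X mid pct [0.0511 0.0566 0.0649] fit [-0.0023  0.0571] Y [-0.1457  0.134 ] z 0.0759
side tray-ish 595 [0.1494 0.2107]
```

View pics/w2.png

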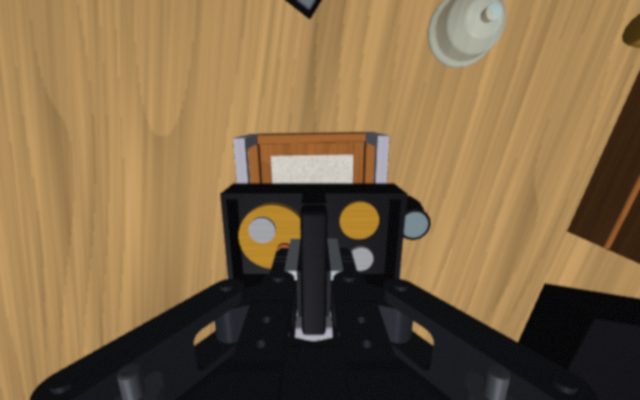

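The wrist view shows the tray held level at (315,235), bar gripped, over the empty far bay with its liner at (312,168). I'll align it, lower part way and check.

Emit:
send_rows(
  steps="-1 -0.001 0.0015 -0.01 0 0 0.008;-1 -0.001 0.0015 -0.02 0 0 0.007;-1 0 0 -0.02 0 0 0;-1 0 0 -0.01 0 0 0;-1 0 0 0 0 0 0",
)

```text
clock: 7.43
eef_pos: [0.5001, 0.109, 0.1181]
tool_rot: [0.636, 0.771, -0.003, -0.002]
ft_force: [-0.5, -0.9, -3.7]
grip_width: 0.0112
grasp_force: 58.7
```

Emit:
send_rows(
  steps="-1 0 0 0 0 0 0;-1 0 0 0 0 0 0;-1 0 0 0 0 0 0;-1 0 0 0 0 0 0;-1 0 0 0 0 0 0",
)

```text
clock: 7.85
eef_pos: [0.5034, 0.1095, 0.1222]
tool_rot: [0.636, 0.771, 0.001, 0.001]
ft_force: [0.5, -0.3, -3.6]
grip_width: 0.0109
grasp_force: 58.8
```

Run:
```python
from w import *
c0=np.array([.5207,.0205]);a=np.deg2rad(10.85);ex=np.array([np.cos(a),np.sin(a)]);ey=np.array([-ex[1],ex[0]])
o=get_obs();z0=o["eef_pos"][2]-.0325;print(np.round(o["eef_pos"],4),"under",z0)
for n in("wrist","scene"):
    f,r,K,W=cam(n);P=cloud(r,K,W);q=P[np.isfinite(P[...,0])];col=f[np.isfinite(P[...,0])]
    X=(q[:,:2]-c0)@ex;Y=(q[:,:2]-c0)@ey
    k=(abs(X)<.065)&(Y>.04)&(Y<.14)&(abs(q[:,2]-z0-.026)<.004)&(col.max(1)<90)
    print(n,k.sum(),"rim XY",np.percentile(X[k],[1,99]).round(4),np.percentile(Y[k],[1,99]).round(4))
    for s in(-1,1):
        k=(abs(X-s*.061)<.012)&(Y>.04)&(Y<.16)&(abs(q[:,2]-.076)<.004)&(col.min(1)>90)
        if k.sum()>20: print(" rail",s,np.percentile(X[k],[2,50,98]).round(4))
    k=(abs(X)<.05)&(abs(Y-.14)<.02)&(abs(q[:,2]-.022)<.004); print(" endwall",k.sum(),np.percentile(Y[k],[2,98]).round(4) if k.any() else "")
```

```text
[0.5034 0.1095 0.1222] under 0.08971868373433087
wrist 2348 rim XY [-0.0502  0.0485] [0.072  0.1226]
 rail -1 [-0.0671 -0.0644 -0.0576]
 rail 1 [0.0545 0.0605 0.0643]
 endwall 1433 [0.1329 0.142 ]
scene 94 rim XY [-0.0475  0.05  ] [0.0584 0.1243]
 rail -1 [-0.0656 -0.0621 -0.0562]
 rail 1 [0.0557 0.0609 0.0658]
 endwall 6 [0.1354 0.1429]
```

Emit:
send_rows(
  steps="-1 0 0 -0.01 0 0 0;-1 0 0 -0.015 0 0 0;-1 0 0 -0.015 0 0 0;-1 0 0 -0.015 0 0 0;-1 0 0 -0.01 0 0 0",
)

```text
clock: 8.37
eef_pos: [0.5016, 0.1092, 0.0543]
tool_rot: [0.636, 0.771, -0.001, -0.001]
ft_force: [0.1, -0.7, -5.4]
grip_width: 0.0111
grasp_force: 58.8
```

Emit:
send_rows(
  steps="-1 0 0 -0.006 0 0 0;-1 0 0 -0.004 0 0 0;-1 0 0 0 0 0 0;-1 0 0 0 0 0 0;-1 0 0 0 0 0 0",
)

```text
clock: 8.78
eef_pos: [0.5035, 0.1096, 0.0471]
tool_rot: [0.636, 0.771, 0.001, 0.001]
ft_force: [0.5, 1.0, -4.0]
grip_width: 0.0109
grasp_force: 58.8
```

Emit:
send_rows(
  steps="-1 0 0 -0.002 0 0 0;-1 0 0 -0.002 0 0 0;-1 0 0 -0.002 0 0 0;-1 0 0 0 0 0 0;-1 0 0 0 0 0 0",
)

```text
clock: 9.2
eef_pos: [0.5025, 0.1094, 0.0402]
tool_rot: [0.636, 0.771, -0.0, -0.0]
ft_force: [0.6, 0.6, -4.9]
grip_width: 0.0105
grasp_force: 58.8
```

Emit:
send_rows(
  steps="-1 0 0 -0.001 0 0 0;-1 0 0 -0.001 0 0 0;-1 0 0 -0.001 0 0 0;-1 0 0 0 0 0 0;-1 0 0 0 0 0 0",
)

```text
clock: 9.62
eef_pos: [0.5029, 0.1094, 0.0382]
tool_rot: [0.636, 0.771, 0.0, 0.0]
ft_force: [-3.3, -1.0, 4.9]
grip_width: 0.011
grasp_force: 60.1
```

Floor contact is felt, so I'll release with a small opening and rise.

Emit:
send_rows(
  steps="-0.3 0 0 0 0 0 0;-0.3 0 0 0 0 0 0;-0.3 0 0 0 0 0 0;-0.3 0 0 0 0 0 0;-0.3 0 0 0 0 0 0",
)

```text
clock: 10.03
eef_pos: [0.5029, 0.1094, 0.0372]
tool_rot: [0.636, 0.771, 0.0, 0.0]
ft_force: [0.3, -1.0, 0.2]
grip_width: 0.0302
grasp_force: 0.0
```

Emit:
send_rows(
  steps="-0.3 0 0 0.01 0 0 0;-0.3 0 0 0.02 0 0 0;-0.3 0 0 0.03 0 0 0;-0.3 0 0 0.04 0 0 0;-0.3 0 0 0.04 0 0 0",
)

```text
clock: 10.45
eef_pos: [0.5017, 0.1092, 0.1787]
tool_rot: [0.636, 0.771, -0.001, -0.001]
ft_force: [1.5, -0.2, -0.1]
grip_width: 0.0299
grasp_force: 0.0
```

Emit:
send_rows(
  steps="-0.3 0 -0.01 0.02 0 0 0.1;-0.3 0 -0.02 0 0 0 0.1;-0.3 0 -0.02 0 0 0 0.1;-0.3 0 -0.02 0 0 0 0.1;-0.3 0 -0.02 0 0 0 0.1",
)

```text
clock: 10.87
eef_pos: [0.5028, 0.0187, 0.1984]
tool_rot: [0.423, 0.906, 0.0, 0.001]
ft_force: [0.6, -0.1, -0.1]
grip_width: 0.0302
grasp_force: 0.0
```

Emit:
send_rows(
  steps="-0.3 0.002 -0.01 0 0 0 0.1;-0.3 0.005 -0.01 0 0 0 0.1;-0.3 0.005 0 0 0 0 0.1;-0.3 0.005 0 0 0 0 0.1;-0.3 0.005 0 0 0 0 0.1",
)

```text
clock: 11.28
eef_pos: [0.5249, -0.001, 0.1981]
tool_rot: [0.187, 0.982, 0.0, 0.0]
ft_force: [-0.5, 0.9, 0.4]
grip_width: 0.0298
grasp_force: 0.0
```

Emit:
send_rows(
  steps="-0.3 0 0 0 0 0 0.1;-0.3 0 0 0 0 0 0.1;-0.3 0 0 0 0 0 0.1;-0.3 0 0 0 0 0 0.1;-0.3 0 0 0 0 0 0.1",
)

```text
clock: 11.7
eef_pos: [0.5247, -0.0006, 0.1981]
tool_rot: [-0.063, 0.998, 0.0, 0.0]
ft_force: [0.4, -0.5, 0.4]
grip_width: 0.0302
grasp_force: 0.0
```

Emit:
send_rows(
  steps="-0.3 0 0 0 0 0 0.07;-0.3 0 0 0 0 0 0;-0.3 0 0 0 0 0 0;-0.3 0 0 0 0 0 0;-0.3 0 0 0 0 0 0",
)

```text
clock: 12.12
eef_pos: [0.5247, -0.0006, 0.1975]
tool_rot: [-0.094, 0.996, -0.0, 0.0]
ft_force: [0.2, 0.6, -0.1]
grip_width: 0.03
grasp_force: 0.0
```

```bash
cat > m.py <<'E'
from w import *
c0=np.array([.5207,.0205]);a=np.deg2rad(10.85);ex=np.array([np.cos(a),np.sin(a)]);ey=np.array([-ex[1],ex[0]])
f,P,K,W=bar(.099,.118,(.52,.0),.16,"w%d"%int(get_obs()["clock"]*10))
for n in("wrist","scene"):
    f,r,K,W=cam(n);P=cloud(r,K,W);q=P[np.isfinite(P[...,0])]
    X=(q[:,:2]-c0)@ex;Y=(q[:,:2]-c0)@ey
    k=(abs(X)<.04)&(abs(Y)<.16)&(abs(q[:,2]-.112)<.006);print(n,"grip XY",k.sum(),np.percentile(X[k],[2,98]).round(4),np.percentile(Y[k],[2,98]).round(4))
    for nm,z in(("rim",.032),("bar",.063)):
        k=(abs(X)<.056)&(Y>.04)&(Y<.135)&(abs(q[:,2]-z)<.003);print(" tray",nm,k.sum(),np.percentile(X[k],[1,99]).round(4),np.percentile(Y[k],[1,99]).round(4),np.median(q[k,2]).round(4)) if k.any() else 0
E
python3 m.py; ls pics
```

```text
tcp [ 0.5247 -0.0006  0.1975] yaw y 100.84
1034 [ 0.5216 -0.0037  0.113 ] z [0.1114 0.1133 0.1144] [array([523.5,  -3.5]), array([59. , 11.8]), np.float64(11.0)]
wrist grip XY 1017 [-0.0307  0.0263] [-0.0298 -0.0182]
 tray rim 976 [-0.0507  0.0493] [0.0586 0.123 ] 0.0324
 tray bar 794 [-0.0071  0.0547] [0.059  0.1324] 0.0643
scene grip XY 81 [-0.0294  0.0291] [-0.0299 -0.0166]
 tray rim 83 [-0.0496  0.0496] [0.0586 0.1265] 0.0321
 tray bar 41 [-0.0061  0.0057] [0.0599 0.1206] 0.0638
crops.png
scene.png
scene2.png
side.png
side2.png
w1.png
w121.png
w2.png
wrist.png
```

Emit:
send_rows(
  steps="-0.3 -0.001 -0.003 -0.01 0 0 0;-0.3 0 0 -0.025 0 0 0;-0.3 0 0 -0.03 0 0 0;-0.3 0 0 -0.02 0 0 0;-0.3 0 0 -0.01 0 0 0",
)

```text
clock: 12.68
eef_pos: [0.5216, -0.0036, 0.0994]
tool_rot: [-0.095, 0.995, 0.0, -0.002]
ft_force: [-0.3, -0.3, 0.3]
grip_width: 0.0296
grasp_force: 0.0
```

Emit:
send_rows(
  steps="-0.3 0 0 -0.007 0 0 0;-0.3 0 0 -0.005 0 0 0;-0.3 0 0 0 0 0 0;-0.3 0 0 0 0 0 0;-0.3 0 0 0 0 0 0",
)

```text
clock: 13.1
eef_pos: [0.5247, -0.0036, 0.0915]
tool_rot: [-0.095, 0.995, -0.0, 0.001]
ft_force: [0.8, 0.0, -0.5]
grip_width: 0.0299
grasp_force: 0.0
```

Emit:
send_rows(
  steps="-1 0 0 0 0 0 0;-1 0 0 0 0 0 0;-1 0 0 0 0 0 0;-1 0 0 0 0 0 0;-1 0 0 0 0 0 0",
)

```text
clock: 13.52
eef_pos: [0.5245, -0.0035, 0.0915]
tool_rot: [-0.095, 0.995, -0.0, 0.001]
ft_force: [-0.3, 0.0, 6.0]
grip_width: 0.0106
grasp_force: 59.4
```

Gripped. I'll slide it 0.1145 m along the rack.

Emit:
send_rows(
  steps="-1 -0.0008 0.004 0 0 0 0;-1 -0.0015 0.008 0 0 0 0;-1 -0.0015 0.008 0 0 0 0;-1 -0.0015 0.008 0 0 0 0;-1 -0.0015 0.008 0 0 0 0",
)

```text
clock: 13.93
eef_pos: [0.5176, 0.032, 0.0915]
tool_rot: [-0.095, 0.996, -0.001, 0.001]
ft_force: [-2.0, -1.1, 5.1]
grip_width: 0.0106
grasp_force: 59.6
```

Emit:
send_rows(
  steps="-1 -0.0015 0.008 0 0 0 0;-1 -0.0015 0.008 0 0 0 0;-1 -0.0015 0.008 0 0 0 0;-1 -0.0015 0.008 0 0 0 0;-1 -0.0016 0.008 0 0 0 0",
)

```text
clock: 14.35
eef_pos: [0.5099, 0.0721, 0.0915]
tool_rot: [-0.095, 0.996, -0.001, 0.001]
ft_force: [-1.3, -2.2, 6.4]
grip_width: 0.0109
grasp_force: 59.7
```

Emit:
send_rows(
  steps="-1 -0.0015 0.008 0 0 0 0;-1 -0.0015 0.008 0 0 0 0;-1 -0.0015 0.008 0 0 0 0;-1 -0.0015 0.008 0 0 0 0;-1 -0.0008 0.0045 0 0 0 0",
)

```text
clock: 14.77
eef_pos: [0.5029, 0.1081, 0.0915]
tool_rot: [-0.095, 0.995, -0.002, 0.001]
ft_force: [0.3, -15.6, 8.0]
grip_width: 0.0109
grasp_force: 60.0
```

Emit:
send_rows(
  steps="-1 0 0 0 0 0 0;-1 0 0 0 0 0 0;-1 0 0 0 0 0 0;-0.3 0 0 0 0 0 0;-0.3 0 0 0 0 0 0",
)

```text
clock: 15.18
eef_pos: [0.5025, 0.1089, 0.0903]
tool_rot: [-0.095, 0.995, 0.0, 0.0]
ft_force: [1.0, -0.1, -0.1]
grip_width: 0.0295
grasp_force: 0.0
```

Emit:
send_rows(
  steps="-0.3 0 0 0 0 0 0;-0.3 0 0 0 0 0 0;-0.3 0 0 0.02 0 0 0;-0.3 0 0 0.03 0 0 0;-0.3 0 0 0.04 0 0 0",
)

```text
clock: 15.6
eef_pos: [0.5001, 0.1085, 0.1782]
tool_rot: [-0.095, 0.995, -0.0, -0.004]
ft_force: [1.0, 0.3, -0.2]
grip_width: 0.0298
grasp_force: 0.0
```

Emit:
send_rows(
  steps="-0.3 0 0 0.03 0 0 0;-0.3 0 0 0.02 0 0 0;-0.3 0 0 0 0 0 0;-0.3 0 0 0 0 0 0;-0.3 0 0 0 0 0 0",
)

```text
clock: 16.02
eef_pos: [0.5019, 0.1089, 0.2293]
tool_rot: [-0.095, 0.995, -0.0, -0.001]
ft_force: [0.1, -0.8, 0.2]
grip_width: 0.0299
grasp_force: 0.0
```

```bash
python3 m.py
python3 - <<'E'
from h import *
f=cam("scene")[0][140:260,290:430];g=cam("side")[0][150:240,240:370]
save("final",np.hstack([cv2.resize(f,(400,343)),cv2.resize(g,(400,343))]))
E
```

```text
tcp [0.5019 0.1089 0.2293] yaw y 100.9
806 [0.5006 0.1068 0.113 ] z [0.1114 0.1132 0.1145] [array([502.6, 107. ]), array([59.7, 11.4]), np.float64(11.1)]
wrist grip XY 789 [-0.0307  0.0268] [0.0828 0.0941]
scene grip XY 77 [-0.0288  0.0281] [0.0837 0.0958]
 tray rim 48 [-0.0489  0.0496] [0.0586 0.0755] 0.032
```

View pics/final.png

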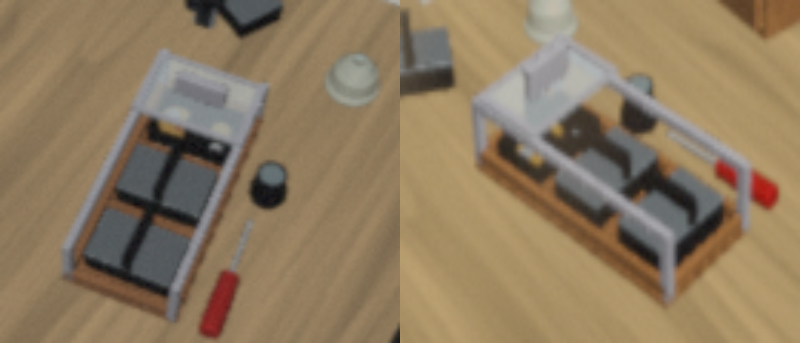

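The picture shows the cover at the far end stop (left half, about 200,100), over the tray. Both cases are in their bays. The cover's grip is at rack y≈0.089 and the tray at about 0.090, so I'm handing in.

```bash
python3 -c "from workcell import *;print(job_done())"
```

```text
the job is handed in; nothing more can be done
None
```

The tray stands on the floor of the free far bay with the dust cover centred over it to within about 2 mm, the two rack cases still in their bays, and the job is handed in; no verdict came back.

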